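# Put the scanning probe away in its case under the gantry

## Task

Lift the lid of the grey case under the gantry beam all the way back until it rests open on its stops, then set the oblong aluminium probe down on the case floor, base down, and leave it there. Do not throw or drop the lid or the probe, keep clear of the gantry, and leave the other things on the bench where they are.

Things in the scene. Friction and masses are not known exactly. Their poses are not given: they have to be found in the camera images.
- case: Grey plastic case fixed to the bench, 150 (x) x 200 (y) x 60 mm high, walls and floor 5 mm, open inside without dividers (inner floor 140 x 190 mm, 5 mm above the bench). Origin: centre of its underside. -x is its front, facing the robot; +x its hinge side; z up. Two steel stop brackets stand behind the hinge, up to 125 mm above the bench.
- lid (a joint): Lid angle in rad: 0 shut (level), grows as the front edge is lifted; 1.85 is lying back on its stops (16 degrees past upright). The lid is a plate 8 mm thick, 204 mm wide, reaching 155 mm from the hinge towards the case's front; 0.25 kg, turning about the case's y axis through point lid_hinge. Well past upright it sinks on to its stops by itself, slowly (damped hinge); before upright it falls shut if let go.
- lid_tab (a point): Grip point on the lid's black tab, 187 mm from the hinge axis, in the lid's mid plane (z 64 mm when shut). The tab sticks out of the middle of the lid's front edge: 28 mm wide (case y), 10 mm thick, 48 mm long beyond the edge; this point is 32 mm out from the edge. Its x points from the tab to the hinge, its z out of the lid's top face. Pinched by its two sides, the tab can turn between the fingers as the lid swings.
- lid_hinge (a point): Middle of the lid's hinge axis, on the case: 75 mm behind (+x) the case's origin, 64 mm above the bench. The axis runs along case y.
- gantry: Black positioning gantry, fixed. Origin: on the bench, 15 to 25 mm behind the lid hinge. Its beam runs along y (800 mm) above and just behind the hinge: underside 410 mm above the bench, from 20 mm in front (-x) of the origin to 40 mm behind, 45 mm tall; two steel rods run along its rear face. Posts 40 mm square stand at y = +-370 mm, x = 10 mm, on feet 120 x 70 mm. A scan head hangs behind the beam at y = 200 mm, 50 to 130 mm behind the origin, down to 235 mm.
- probe: Oblong probe head, loose on the bench at the left or right of the case, about 0.18 kg: aluminium block 80 (x) x 32 (y) x 36 mm high with a dark round nose, 24 mm across, sticking out 18 mm at +x. Origin: centre of the block's underside; z up.
- cube: Bystander: aluminium optics cube, 50 mm, with dark round windows, on the side of the case where the probe is not. Origin: centre of its underside.
- dish: Bystander: clear Petri dish, 63 mm across, 15 mm high, on the bench in front of the case. Origin: centre of its underside.
- tweezers: Bystander: steel tweezers lying flat, 110 mm long, 5 mm high, in front of the case. Origin: middle, underside.
- amber: Bystander: amber glass bottle with black cap, 38 mm across, 85 mm high, beside the case. Origin: centre of its underside.
- wash: Bystander: white plastic bottle, 60 mm across, 170 mm high, behind the gantry. Origin: centre of its underside.
- pens: Bystander: clear cup with pens, 76 mm across, 150 mm high with pens, behind the gantry. Origin: centre of its underside.
- tape: Bystander: roll of tape lying flat, 80 mm across, 25 mm high, behind the case. Origin: centre of its underside.

How it is judged:
By the outcome, as a careful person would: the job done as asked, in the order asked, and still so for the second after the job is handed in, with the robot touching nothing.
It also fails if it takes over 56 s, if anything falls off the work surface, if the arm or the gripper's body presses on something with over 40 N, if the wrist force passes 120 N, or if a joint passes its speed limit or range.

## Robot

A 6-joint arm with a two-finger parallel gripper is mounted at the origin on the work surface. World frame = base frame: x ahead of the robot, y to its left, z up, the work surface at z = 0. Lengths are in mm, angles in degrees, forces in N, time in s.
With the tool pointing down it reaches from about 350 to 850 mm from the base axis. Payload 8.1 kg.
Tool frame: the origin (TCP) lies midway between the tips of the shut fingers; the grasp point (between the pads) lies 19 mm behind it; z points along the fingers, y is the direction in which the jaws open and shut (so a half turn about z gives the same grasp; the last joint's range is limited). The gripper opens to 85 mm and grips with 20 to 120 N. Pads are 22 mm wide; open, the fingers measure 114 mm over their backs; the gripper's body (76 mm by 85 mm) begins 54 mm behind the grasp point. The pads swing forward as they close: fully open they stand 13 mm farther back than shut.
Start: joints at [-75.539, 7.471, 85.268, -0, 87.261, -4.893], TCP at [198.867, -566.089, 231.292] pointing down, gripper open.
Joint ranges: [-169.43, 169.43], [-51.17, 129.36], [1.28, 143.12], [-76.62, 256.62], [0, 156.53], [-152.29, 152.29]. Speed limits (degrees/s): [136.94, 136.94, 159.86, 180, 180, 180].

## Interface

Orientations are given as [roll, pitch, yaw] about the fixed x, y, z axes, in that order (R = Rz(yaw) Ry(pitch) Rx(roll)).
In Python, from bench import r gives the robot as it stands.
- The arm moves only by the shell command python3 -m jog 'ROWS' [FORCE]. ROWS is JSON, a list of rows, each a list of 5 numbers: the shift along the tool's x, y, z in m, then the turn about the tool's z in rad, then the opening, from 0 (shut) to 1 (fully open). A call has 1 to 20 rows; each row is the pose to reach, as a shift and turn from the pose measured when the call began, along the tool's axes at that moment; what a row does not reach only later rows make up. A row lasts 1/10 s, in which the tool goes at most 50 mm and 8.59 degrees, less where a joint would pass 70% of its speed; a pose out of reach is approached as far as the arm can. A call with a gripper value outside its range is refused whole. The fingers move at their own pace and stop on an object; FORCE is the grip in N (left out, the last holds). Time passes only in rows, so rows that repeat a pose let the fingers close. It gives the time, the measured TCP pose, the force and the opening at its end, in the units of the state.
- r.sense(): the state, without advancing time (a new reading comes with each control period).
- r.snapshot(name): name is "scene" or "top"; returns a dict with "pixels" (480x640x3 uint8, red, green, blue), "K" (3x3 intrinsics, pixels), "R" (3x3) and "t" (3): a world point X has camera coordinates R X + t. Camera axes: x right, y down, z forward; pixel columns grow to the right and rows downward; lengths in mm; the calibration is good to about 2 mm. A picture is of the moment at which its call begins. There is no depth.
- r.hand_in(): hands the job in, once; it reports no verdict.
The state is a dict: "time": time; "joint_pos": joint angles; "qd": joint speeds; "joint_efforts": joint torques, N m; "tool_pos": TCP position; "tcp_rot": TCP orientation; "ft_force": force on the tool from outside, world axes, zero at the start; "wrist_torque": the same for the moment, N m; "finger_gap": finger opening in mm.
Only numpy, scipy, OpenCV 4.12 (cv2) and the standard library are available. Lean on these libraries where they do the work, as an engineer would, in place of code of your own. Each camera call takes 0.05 s, during which the arm holds its last target.

## Working session

There is one attempt and no reset: what is moved stays moved. The work goes in short steps, Python scripts to look and compute and a shell command to move; the robot and the scene stay as the last step left them, time stands still between calls to the robot, and variables do not carry over. Pictures are saved under pics/ and viewed, and the job is handed in when it is done.

```bash
mkdir -p pics; ls
python3 - <<'E'
from bench import r
import cv2
s=r.sense();print(s)
for n in("scene","top"):
    d=r.snapshot(n);cv2.imwrite(f"pics/{n}0.png",d["pixels"][:,:,::-1]);print(n,d["K"],d["R"],d["t"])
E
```

```text
pics
{'time': 0.0, 'joint_pos': array([-7.55402164e+01,  7.51546790e+00,  8.53303314e+01, -9.87948551e-05,
        8.72620519e+01, -4.89464073e+00]), 'qd': array([-0.05521537, -0.04904416, -0.13490193, -0.01883884, -0.03342329,
        0.05544597]), 'joint_efforts': array([-4.68493708e-04, -5.69383979e+01, -5.00555992e+01, -1.67767994e-04,
        1.45286802e-02, -3.36060992e-06]), 'tool_pos': array([ 198.71072767, -565.54507129,  230.23060703]), 'tcp_rot': array([-1.79892534e+02, -9.10394170e-03,  1.93544206e+01]), 'ft_force': array([-0.41715641, -0.1313989 ,  1.20172274]), 'wrist_torque': array([-0.01358909,  0.0025584 ,  0.00717639]), 'finger_gap': 85.61909070191211}
scene [[558.02386866   0.         328.31637876]
 [  0.         558.02386866 241.15450595]
 [  0.           0.           1.        ]] [[ 0.99915112  0.04092881  0.0046768 ]
 [ 0.0403968  -0.9512113  -0.30588421]
 [-0.00807085  0.30581348 -0.95205723]] [-566.41803329   30.55198919 1000.97085869]
top [[529.3068782    0.         322.30685629]
 [  0.         529.3068782  249.05173326]
 [  0.           0.           1.        ]] [[-0.00637714 -0.99997487 -0.00309661]
 [-0.9823596   0.0068435  -0.18687637]
 [ 0.18689287  0.00185024 -0.98237856]] [  41.22114214  590.24503739 1061.90278999]
```

View pics/scene0.png

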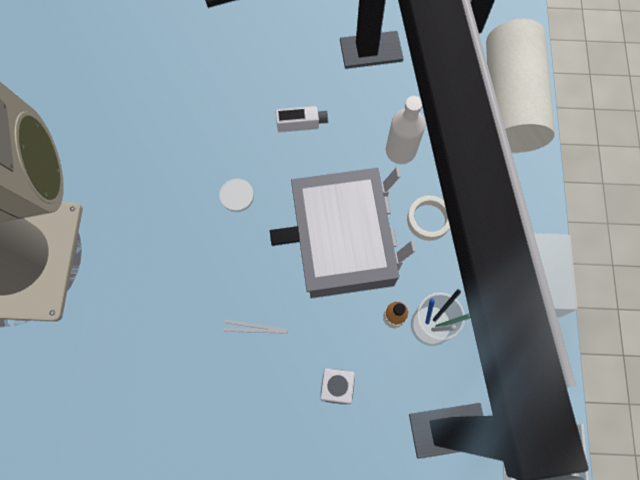

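View pics/top0.png

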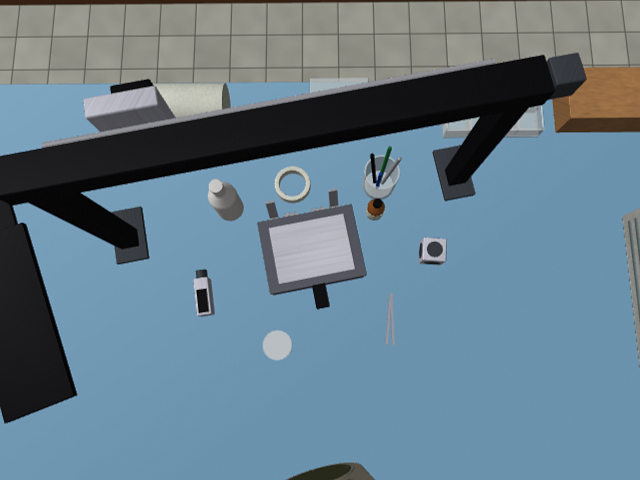

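The scene view shows the case lid at px (293–398, 170–295), its tab at (284,236), the probe at (298,118), and the dish at (236,195). The top view shows the lid around (312,248), the tab at (321,296) and the probe at (203,293). I'll measure these next.

```bash
cat > h.py <<'E'
import numpy as np, cv2
from bench import r
def ray(d,u,v):
    R=np.array(d["R"]);t=np.array(d["t"]);K=np.array(d["K"])
    return -R.T@t, R.T@np.linalg.solve(K,[u,v,1.])
def onz(d,u,v,z):
    c,w=ray(d,u,v); return (c+w*(z-c[2])/w[2])
def proj(d,X):
    p=np.array(d["K"])@(np.array(d["R"])@np.array(X,float)+np.array(d["t"])); return p[:2]/p[2]
def tri(d1,p1,d2,p2):
    A=[];b=[]
    for d,p in((d1,p1),(d2,p2)):
        c,w=ray(d,*p);w/=np.linalg.norm(w);M=np.eye(3)-np.outer(w,w);A.append(M);b.append(M@c)
    return np.linalg.lstsq(np.vstack(A),np.hstack(b),rcond=None)[0]
def crop(d,name,x0,y0,w,h,s):
    im=d["pixels"][y0:y0+h,x0:x0+w,::-1]
    cv2.imwrite(f"pics/{name}.png",cv2.resize(im,None,fx=s,fy=s,interpolation=cv2.INTER_NEAREST))
E
python3 - <<'E'
from h import *
a=r.snapshot("scene");b=r.snapshot("top")
crop(a,"c1",260,90,160,220,3-.3);crop(b,"c2",180,190,200,150,4)
E
```

```text
(no output)
```

View pics/c1.png

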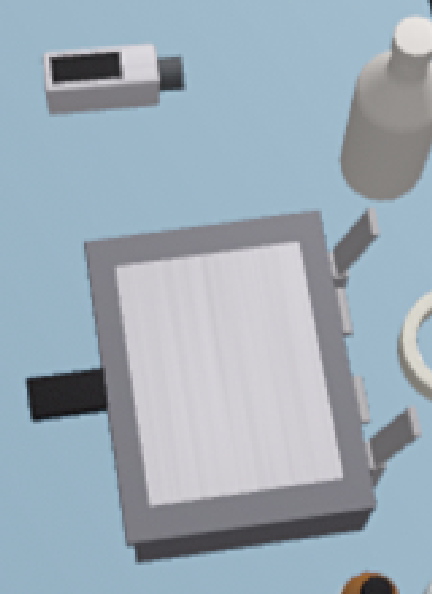

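View pics/c2.png

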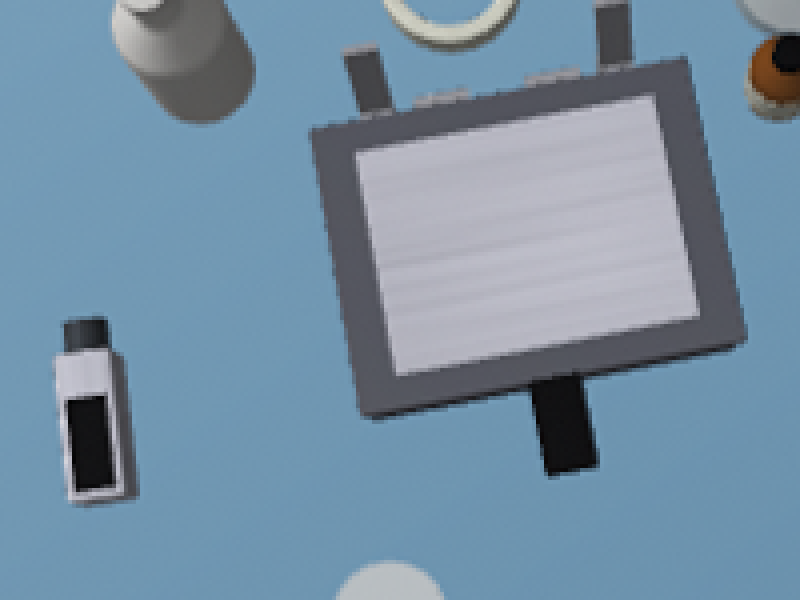

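Run:
```python
from h import *
np.set_printoptions(precision=1,suppress=True)
a=r.snapshot("scene");b=r.snapshot("top")
A=lambda p:(260+(p[0]-1)/2.7,90+(p[1]-1)/2.7)
B=lambda p:(180+(p[0]-2)/4,190+(p[1]-2)/4)
P={"FL":((85,243),(362,413),68),"HL":((320,212),(312,128),68),"HR":((375,508),(687,60),68),"FR":((128,543),(746,340),68),
"T1":((28,378),(548,475),69),"T2":((34,420),(598,466),69),
"p-+":((45,53),(70,500),36),"p++":((156,45),(56,353),36),"p+-":((158,85),(110,350),36),"p--":((47,93),(125,493),36),
"dish":((-65,284),(388,622),15)}
res={}
for k,(p,q,z) in P.items():
    x=onz(a,*A(p),z);y=onz(b,*B(q),z);print(k,x[:2],y[:2],tri(a,A(p),b,B(q)));res[k]=(x+y)/2
c=(res["FL"]+res["FR"])/2;h=(res["HL"]+res["HR"])/2
print("front",c,"hinge",h,np.linalg.norm(h-c))
for s,t in(("FL","HL"),("FR","HR"),("FR","FL"),("HR","HL"),("p-+","p++"),("p--","p+-")):
    v=res[t]-res[s];print(s,t,np.linalg.norm(v),np.degrees(np.arctan2(v[1],v[0])))
print("tabend",(res["T1"]+res["T2"])/2, "probe",(res["p-+"]+res["p++"]+res["p+-"]+res["p--"])/4)
# stop tops and gantry underside front edge in both views
```

```text
FL [495.5 144.5] [497.5 145.4] [496.5 144.8  68.6]
HL [647.4 173.1] [648.3 173.6] [647.9 173.4  67.9]
HR [683.8 -24.4] [683.9 -24.8] [683.7 -24.7  69. ]
FR [533.8 -52.6] [534.  -52.8] [533.8 -52.7  68.6]
T1 [465.5  50.3] [465.   49.9] [465.2  50.1  69.1]
T2 [471.2  22.8] [469.4  24.3] [470.2  24.5  63. ]
p-+ [455.9 302.2] [456.1 301.5] [456.  301.2  37.6]
p++ [533.3 311.9] [534.  311.9] [533.6 311.6  36.9]
p+- [536.1 280.3] [535.4 283.2] [536.1 284.7  28.7]
p-- [459.5 270.7] [459.6 272.7] [459.4 273.4  31.8]
dish [391.  133.3] [392.1 135.7] [391.2 135.4  11.5]
front [515.2  46.1  68. ] hinge [665.9  74.4  68. ] 153.3225724953667
FL HL 154.01649545062764 10.626976653205453
FR HR 152.62865063436792 10.617295775382148
FR FL 201.1395364979227 100.71296674610676
HR HL 201.16802985126137 100.31767265124667
p-+ p++ 78.283101120426 7.407108255484837
p-- p+- 76.9118559113851 7.512856736383777
tabend [467.8  36.8  69. ] probe [496.2 291.8  36. ]
```

```bash
cat >> h.py <<'E'
np.set_printoptions(precision=1,suppress=True)
HG=np.array([666.3,74.5,64.]); YC=10.5
def case(x,y,z):  # offset from hinge in case axes -> world (z absolute)
    c,s=np.cos(np.radians(YC)),np.sin(np.radians(YC)); return np.array([HG[0]+c*x-s*y,HG[1]+s*x+c*y,z])
def tocase(p):
    c,s=np.cos(np.radians(YC)),np.sin(np.radians(YC)); d=np.array(p)[:2]-HG[:2]; return np.array([c*d[0]+s*d[1],-s*d[0]+c*d[1],p[2]])
def goal(*T):
    from scipy.spatial.transform import Rotation as Ro
    s=r.sense(); R=Ro.from_euler('xyz',s["tcp_rot"],degrees=True).as_matrix()
    print("t",round(s["time"],2),"pos",s["tool_pos"],"case",tocase(s["tool_pos"]),"rot",s["tcp_rot"],"F",s["ft_force"],"gap",round(s["finger_gap"],1))
    for X,yaw in T:
        m=R.T@(np.array(X)-s["tool_pos"])/1000; print("  shift",np.round(m,4),"turn",round(np.radians((s["tcp_rot"][2]-yaw+180)%360-180),3))
E
python3 - <<'E'
from h import *
a=r.snapshot("scene");b=r.snapshot("top")
for d in(a,b): print("cam",-np.array(d["R"]).T@np.array(d["t"]))
# beam dark mask edges
g=a["pixels"].max(2)<70
for v in(100,200,300,350):
    cols=np.where(g[v,400:])[0]+400; 
    p=onz(a,cols[0]-.5,v,410);print("scene",v,cols[0],p,tocase(p))
g=b["pixels"].max(2)<70
for u in(200,250,300,350,400):
    rows=np.where(g[60:190,u])[0]+60
    rows=[x for x in rows if x<rows[0]+60]
    p=onz(b,u,rows[-1]+.5,410);print("top",u,rows[0],rows[-1],p,tocase(p))
goal((case(-171,0,150),YC),(case(-171,0,40),YC))
E
```

```text
cam [ 572.8 -253.9  965. ]
cam [ 381.6   35.2 1153.6]
scene 100 422 [667.1  97.5 410. ] [  5.   22.5 410. ]
scene 200 444 [689.4 -24.1 410. ] [   4.8 -101.2  410. ]
scene 300 448 [ 691.1 -132.9  410. ] [ -13.4 -208.5  410. ]
scene 350 502 [ 743.  -180.8  410. ] [  28.9 -265.   410. ]
top 200 119 169 [643.7 216.  410. ] [  3.5 143.3 410. ]
top 250 109 159 [658.6 142.6 410. ] [  4.9  68.4 410. ]
top 300 100 150 [672.1  68.7 410. ] [  4.6  -6.7 410. ]
top 350 91 140 [687.2  -5.6 410. ] [  6.  -82.6 410. ]
top 400 82 131 [700.9 -80.5 410. ] [   5.8 -158.7  410. ]
t 0.4 pos [ 198.9 -566.   231.1] case [-576.3 -544.6  231.1] rot [-180.    -0.    19.4] F [-0.6  0.  -0.1] gap 85.4
  shift [ 0.5 -0.5  0.1] turn 0.155
  shift [ 0.5 -0.5  0.2] turn 0.155
```

```bash
sed -i 's/print("  shift",np.round(m,4)/print("  shift",[round(float(q),3) for q in m]/' h.py
python3 - <<'E'
from h import *
goal((case(-171,0,150),YC))
E
```

```text
t 0.4 pos [ 198.9 -566.   231.1] case [-576.3 -544.6  231.1] rot [-180.    -0.    19.4] F [-0.6  0.  -0.1] gap 85.4
  shift [0.484, -0.476, 0.081] turn 0.155
```

```bash
python3 -m jog '[[0.014,-0.014,0.002,0.01,1],[0.042,-0.041,0.007,0.03,1],[0.077,-0.075,0.012,0.05,1],[0.113,-0.11,0.018,0.07,1],[0.148,-0.145,0.024,0.09,1],[0.183,-0.18,0.03,0.11,1],[0.219,-0.215,0.036,0.13,1],[0.254,-0.25,0.042,0.155,1],[0.29,-0.285,0.048,0.155,1],[0.325,-0.32,0.054,0.155,1],[0.36,-0.354,0.06,0.155,1],[0.395,-0.388,0.066,0.155,1],[0.43,-0.423,0.072,0.155,1],[0.458,-0.45,0.077,0.155,1],[0.475,-0.467,0.08,0.155,1],[0.484,-0.476,0.081,0.155,1],[0.484,-0.476,0.081,0.155,1],[0.484,-0.476,0.081,0.155,1]]' 30
python3 - <<'E'
from h import *
goal((case(-171,0,150),YC),(case(-171,0,40),YC))
a=r.snapshot("scene");cv2.imwrite("pics/s1.png",a["pixels"][:,:,::-1])
a=r.snapshot("top");cv2.imwrite("pics/t1.png",a["pixels"][:,:,::-1])
E
```

```text
time: 2.2
tool_pos: [497.5, 42.7, 150.4]
tcp_rot: [180.0, 0.0, 10.5]
ft_force: [1.0, -1.0, 0.5]
finger_gap: 85.2
t 2.2 pos [497.5  42.7 150.4] case [-171.7   -0.5  150.4] rot [180.    0.   10.5] F [ 1.  -1.   0.5] gap 85.2
  shift [0.001, -0.0, 0.0] turn -0.0
  shift [0.001, -0.001, 0.11] turn -0.0
```

View pics/s1.png

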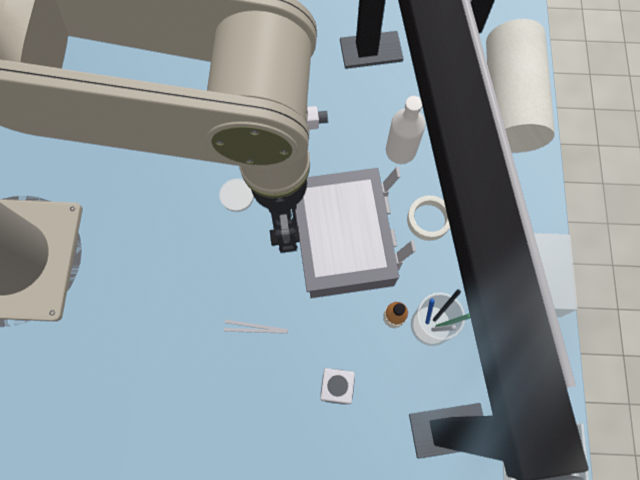

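View pics/t1.png

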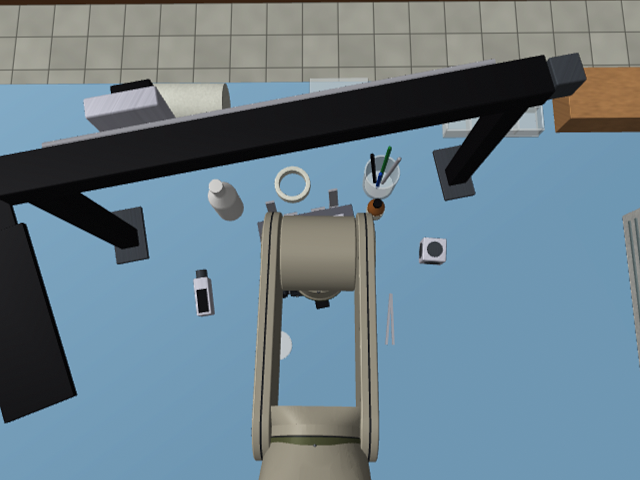

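Run:
```python
from h import *
a=r.snapshot("scene");b=r.snapshot("top")
p=r.sense()["tool_pos"]; th=np.arctan2(p[1],p[0]); u=np.array([np.cos(th),np.sin(th)]);n=np.array([-u[1],u[0]])
print(np.degrees(th))
for z in(330,360,390,420,450,480,510):
  for l in(-80,0):
    X=np.r_[p[:2]+n*l,z]; print(z,l,proj(a,X),proj(b,X))
# disc centre ray & where it crosses plane n=l
for l in(-70,-85,-100):
    c,w=ray(a,253,145); k=(l-n@(c[:2]-p[:2]))/(n@w[:2]); X=c+k*w; print(l,X,"along",u@(X[:2]-p[:2]),proj(b,X))
# rim: right-most of front end in scene x~308,row150 ; top of fork in top view row 212
```

```text
4.862534521507861
330 -80 [276.4 229.1] [369.6 269.9]
330 0 [275.4 168.5] [318.9 274.5]
360 -80 [274.2 220.6] [371.3 267. ]
360 0 [273.3 157.7] [318.7 271.8]
390 -80 [271.9 211.3] [373.1 263.8]
390 0 [270.9 146. ] [318.5 268.8]
420 -80 [269.2 201.1] [375.  260.4]
420 0 [268.4 133.1] [318.3 265.6]
450 -80 [266.3 189.9] [377.2 256.7]
450 0 [265.6 119. ] [318.1 262.1]
480 -80 [263.1 177.4] [379.4 252.7]
480 0 [262.5 103.5] [317.8 258.3]
510 -80 [259.6 163.6] [381.9 248.4]
510 0 [259.   86.2] [317.6 254.2]
-70 [499.8 -27.7 526.6] along -3.8128514565612774 [375.5 249.6]
-85 [504.5 -42.4 555. ] along -0.34084993943141495 [390.5 240.9]
-100 [509.2 -57.  583.4] along 3.1311515776983905 [406.8 231.5]
```

```bash
python3 -m jog '[[0,0,0.015,0,1],[0.0,0,0.045,0,1],[0.0,0,0.08,0,1],[0.0,0,0.1,0,1],[0.0,0,0.11,0,1],[0.0,0,0.11,0,0.6],[0.0,0,0.11,0,0.2],[0.0,0,0.11,0,0.2],[0.0,0,0.11,0,0.2],[0.0,0,0.11,0,0.2],[0.0,0,0.11,0,0.2]]' 30
python3 - <<'E'
from h import *
goal()
a=r.snapshot("top");crop(a,"t2",220,180,200,150,4)
E
```

```text
time: 3.5
tool_pos: [498.6, 44.4, 42.4]
tcp_rot: [-179.8, -0.2, 10.4]
ft_force: [-4.4, 10.4, 7.3]
finger_gap: 27.4
t 3.5 pos [498.6  44.4  42.4] case [-170.4    1.    42.4] rot [-179.8   -0.2   10.4] F [-4.4 10.4  7.3] gap 27.4
```

View pics/t2.png

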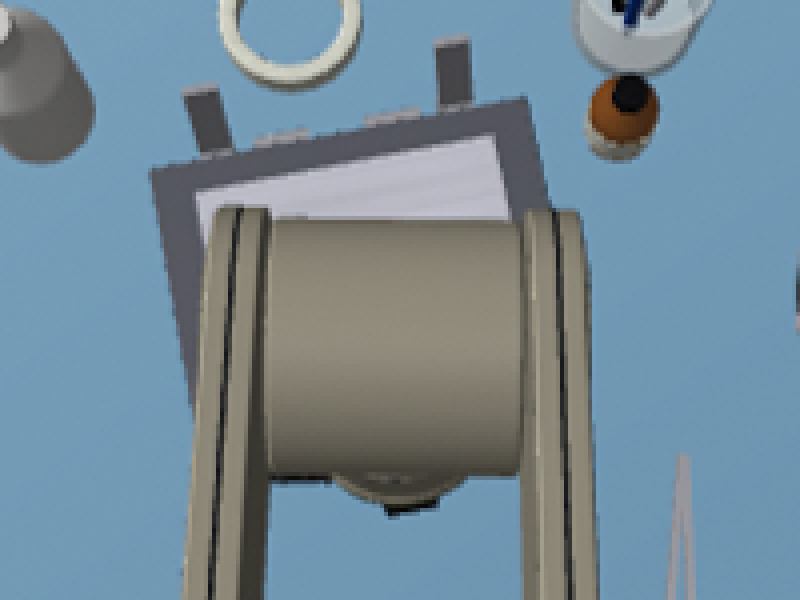

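```bash
python3 -m jog '[[0,0,-0.004,0,0.2],[0,0,-0.01,0,0.2],[0.001,0,-0.018,0,0.2],[0.002,0,-0.026,0,0.2],[0.004,0,-0.035,0,0.2],[0.006,0,-0.044,0,0.2],[0.008,0,-0.051,0,0.2],[0.010,0,-0.058,0,0.2],[0.013,0,-0.065,0,0.2],[0.016,0,-0.072,0,0.2],[0.019,0,-0.079,0,0.2],[0.022,0,-0.085,0,0.2],[0.025,0,-0.091,0,0.2],[0.029,0,-0.097,0,0.2],[0.033,0,-0.104,0,0.2],[0.037,0,-0.109,0,0.2],[0.041,0,-0.114,0,0.2],[0.044,0,-0.118,0,0.2],[0.044,0,-0.118,0,0.2]]'
python3 - <<'E'
from h import *
goal()
a=r.snapshot("scene");cv2.imwrite("pics/s3.png",a["pixels"][:,:,::-1])
E
```

```text
time: 5.45
tool_pos: [541.4, 52.8, 160.6]
tcp_rot: [-179.8, -0.1, 10.4]
ft_force: [0.1, 6.7, -4.9]
finger_gap: 27.6
t 5.45 pos [541.4  52.8 160.6] case [-126.7    1.4  160.6] rot [-179.8   -0.1   10.4] F [ 0.1  6.7 -4.9] gap 27.6
```

View pics/s3.png

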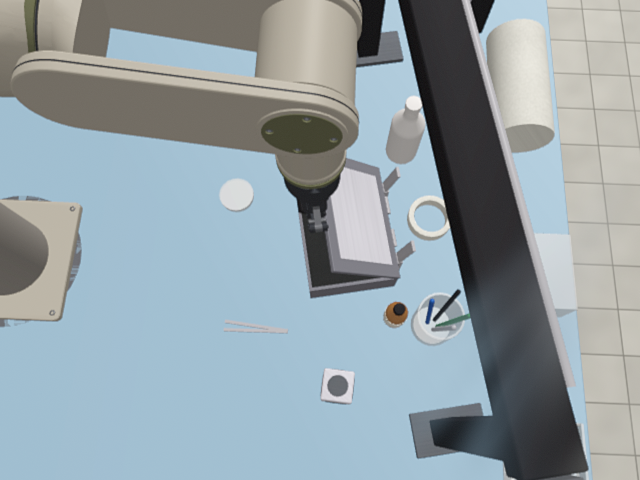

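```bash
cat >> h.py <<'E'
def lidang(d,u,v,y=-102.,R=155.):
    c,w=ray(d,u,v); nn=np.array([-np.sin(np.radians(YC)),np.cos(np.radians(YC)),0])
    k=(y-nn@(c-HG))/(nn@w); X=c+k*w; q=tocase(X); print("corner case",q,"ang",np.degrees(np.arctan2(q[2]-64,-q[0])),"rad",np.hypot(q[0],q[2]-64))
E
python3 - <<'E'
from h import *
a=r.snapshot("scene");crop(a,"s3c",290,140,130,160,3.5)
b=r.snapshot("top");crop(b,"t3c",220,180,200,150,4)
E
```

```text
(no output)
```

View pics/s3c.png

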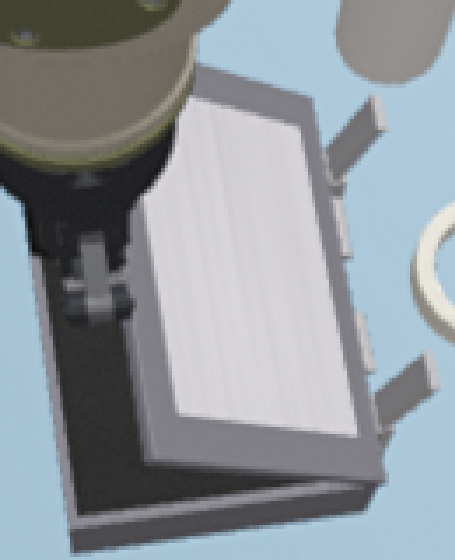

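View pics/t3c.png

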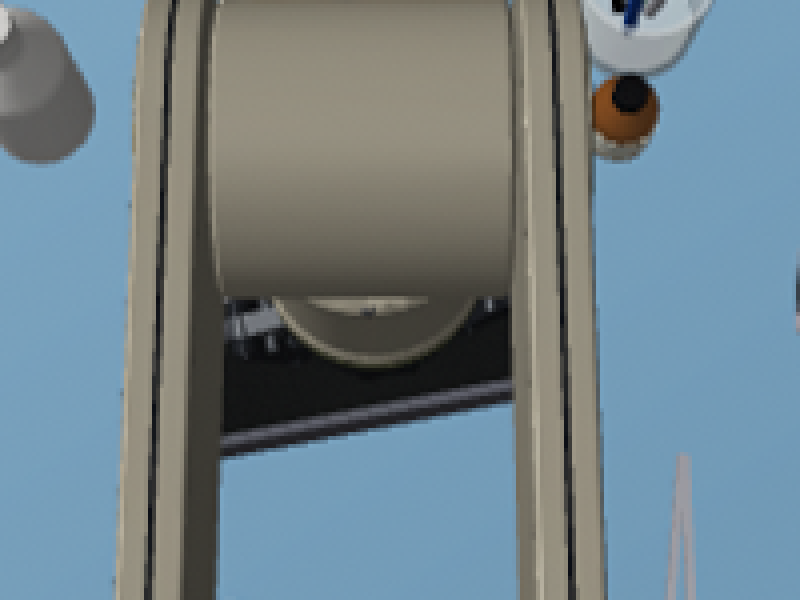

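Run:
```python
from h import *
a=r.snapshot("scene")
lidang(a,290+152/3.5,140+463/3.5); lidang(a,290+145/3.5,140+455/3.5)
print(r.sense()["finger_gap"])
```

```text
corner case [-111.2 -102.   169.4] ang 43.45747243856644 rad 153.2334964806406
corner case [-114.4 -102.   184.2] ang 46.41710268288419 rad 165.8711322728762
27.595575332217983
```

```bash
python3 -m jog '[[0.001,0,0.001,0,0.35],[0.002,0,0.004,0,0.4],[0.002,0,0.007,0,0.45],[0.002,0,0.008,0,0.45],[0.002,0,0.008,0,0.45]]'
python3 - <<'E'
from h import *
goal()
a=r.snapshot("scene");crop(a,"s4c",290,140,130,160,3.5)
E
```

```text
time: 6.15
tool_pos: [543.0, 52.8, 152.1]
tcp_rot: [-179.8, -0.1, 10.4]
ft_force: [-3.9, -1.0, 1.3]
finger_gap: 38.2
t 6.15 pos [543.   52.8 152.1] case [-125.2    1.1  152.1] rot [-179.8   -0.1   10.4] F [-3.9 -1.   1.3] gap 38.2
```

View pics/s4c.png

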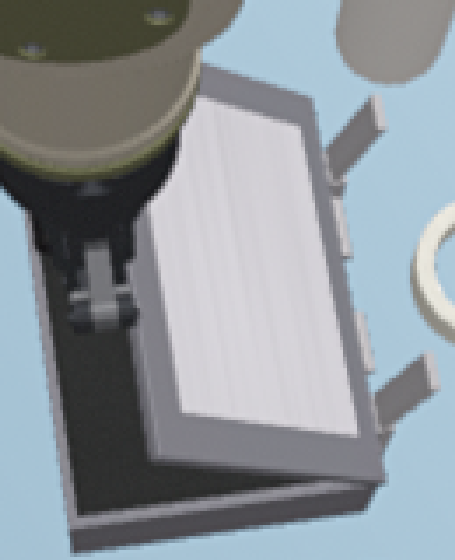

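```bash
python3 -m jog '[[0,0,0.001,0,0.6],[0,0,0.003,0,0.8],[0,0,0.005,0,1],[0,0,0.006,0,1],[0,0,0.006,0,1],[0,0,0.006,0,1]]'
python3 - <<'E'
from h import *
goal();print(r.sense()["joint_pos"])
a=r.snapshot("scene");crop(a,"s5c",290,140,130,160,3.5)
E
```

```text
time: 6.8
tool_pos: [543.1, 52.9, 146.2]
tcp_rot: [-179.8, -0.1, 10.4]
ft_force: [-0.5, -1.3, -0.4]
finger_gap: 85.4
t 6.8 pos [543.1  52.9 146.2] case [-125.1    1.2  146.2] rot [-179.8   -0.1   10.4] F [-0.5 -1.3 -0.4] gap 85.4
[ 0.   2.3 99.8  0.2 77.9 79.6]
```

View pics/s5c.png

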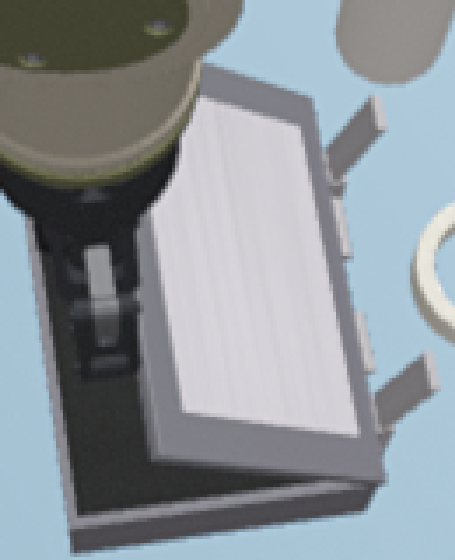

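```bash
python3 -m jog '[[0,0,-0.002,-0.05,1],[0,0,-0.005,-0.11,1],[0,0,-0.009,-0.175,1],[0,0,-0.013,-0.26,1],[0,0,-0.017,-0.35,1],[0,0,-0.02,-0.44,1],[0,0,-0.023,-0.52,1],[0,0,-0.026,-0.61,1],[0,0,-0.028,-0.7,1],[0,0,-0.03,-0.79,1],[0,0,-0.032,-0.86,1],[0,0,-0.032,-0.86,1]]'
python3 - <<'E'
from h import *
goal()
a=r.snapshot("scene");crop(a,"s6c",270,140,150,160,3.5)
E
```

```text
time: 8.05
tool_pos: [543.5, 52.9, 178.8]
tcp_rot: [-180.0, -0.3, 59.8]
ft_force: [0.2, -0.3, -0.2]
finger_gap: 85.2
t 8.05 pos [543.5  52.9 178.8] case [-124.7    1.1  178.8] rot [-180.    -0.3   59.8] F [ 0.2 -0.3 -0.2] gap 85.2
```

View pics/s6c.png

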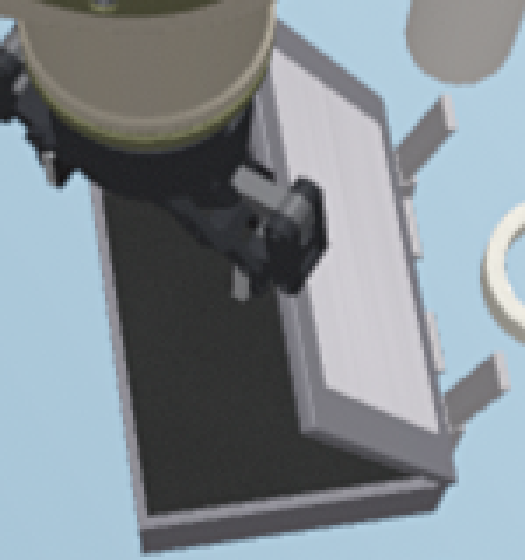

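Run:
```python
from h import *
a=r.snapshot("scene")
lidang(a,270+303/3.5,140+433/3.5)
s=r.sense()["tool_pos"]
for pt in((290,290),(327,240),(270,200),(240,295)):
    for z in (192,215): print(pt,z,tocase(onz(a,270+pt[0]/3.5,140+pt[1]/3.5,z)))
crop(r.snapshot("top"),"t6c",220,150,200,150,4)
```

```text
corner case [ -78.4 -102.   199.9] ang 60.02563245462887 rad 156.88879862897528
(290, 290) 192 [-73.2 -37.6 192. ]
(290, 290) 215 [-75.6 -45.6 215. ]
(327, 240) 192 [-54.2 -17.6 192. ]
(327, 240) 215 [-57.1 -26.1 215. ]
(270, 200) 192 [-75.4   3.9 192. ]
(270, 200) 215 [-77.6  -5.3 215. ]
(240, 295) 192 [-94.4 -36.8 192. ]
(240, 295) 215 [-96.1 -44.8 215. ]
```

View pics/t6c.png

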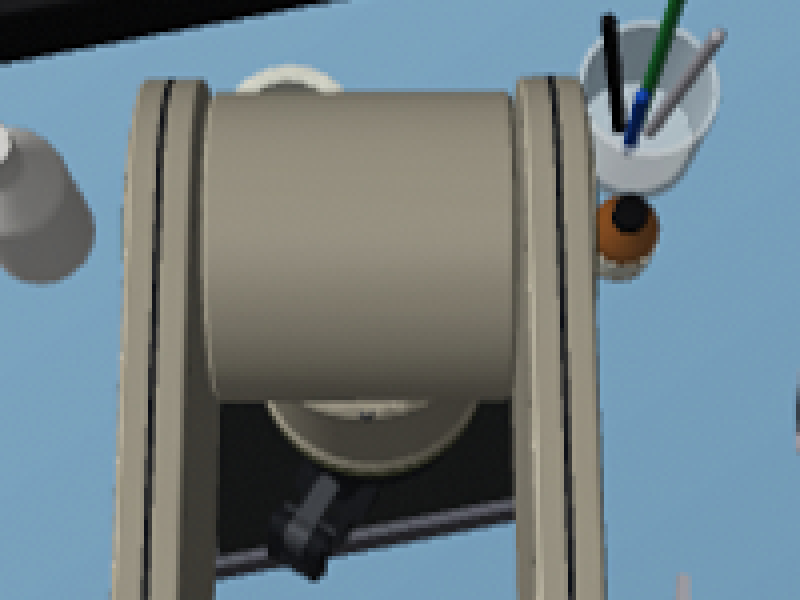

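```bash
python3 -m jog '[[-0.003,0.002,-0.0,-0.06,1],[-0.008,0.007,-0.001,-0.15,1],[-0.014,0.012,-0.001,-0.24,1],[-0.02,0.017,-0.002,-0.33,1],[-0.026,0.022,-0.002,-0.42,1],[-0.032,0.027,-0.003,-0.51,1],[-0.038,0.032,-0.003,-0.6,1],[-0.043,0.037,-0.003,-0.68,1],[-0.0455,0.039,-0.003,-0.71,1],[-0.0455,0.039,-0.003,-0.71,1]]'
python3 - <<'E'
from h import *
goal()
a=r.snapshot("scene");crop(a,"s7c",270,140,150,160,3.5)
E
```

```text
time: 9.2
tool_pos: [553.9, -6.0, 181.8]
tcp_rot: [179.9, -0.3, 100.2]
ft_force: [-4.1, 1.2, 5.5]
finger_gap: 85.3
t 9.2 pos [553.9  -6.  181.8] case [-125.2  -58.6  181.8] rot [179.9  -0.3 100.2] F [-4.1  1.2  5.5] gap 85.3
```

View pics/s7c.png

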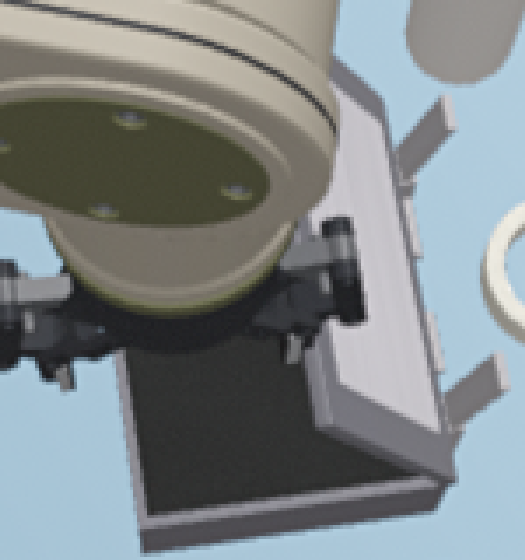

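Run:
```python
from h import *
a=r.snapshot("scene")
lidang(a,270+317/3.5,140+428/3.5)
for pt in((290,360),(365,320),(352,220)):
    for z in (195,205,215,235,250): print(pt,z,tocase(onz(a,270+pt[0]/3.5,140+pt[1]/3.5,z)))
```

```text
corner case [ -72.9 -102.   204.7] ang 62.60450166569167 rad 158.45680392311056
(290, 360) 195 [-78.3 -69.  195. ]
(290, 360) 205 [-79.3 -72.1 205. ]
(290, 360) 215 [-80.2 -75.2 215. ]
(290, 360) 235 [-82.1 -81.3 235. ]
(290, 360) 250 [-83.6 -85.9 250. ]
(365, 320) 195 [-44.7 -56.1 195. ]
(365, 320) 205 [-46.1 -59.4 205. ]
(365, 320) 215 [-47.4 -62.6 215. ]
(365, 320) 235 [-50.2 -69.1 235. ]
(365, 320) 250 [-52.3 -74.  250. ]
(352, 220) 195 [-42.7 -11.2 195. ]
(352, 220) 205 [-44.1 -15.  205. ]
(352, 220) 215 [-45.5 -18.9 215. ]
(352, 220) 235 [-48.3 -26.5 235. ]
(352, 220) 250 [-50.4 -32.3 250. ]
```

```bash
python3 -m jog '[[0,0.002,-0.001,0,1],[0,0.006,-0.003,0,1],[0,0.011,-0.005,0,1],[0,0.016,-0.006,0,1],[0,0.021,-0.008,0,1],[0,0.026,-0.009,0,1],[0,0.031,-0.01,0,1],[0,0.036,-0.011,0,1],[0,0.04,-0.012,0,1],[0,0.042,-0.012,0,1],[0,0.042,-0.012,0,1]]'
python3 - <<'E'
from h import *
goal()
a=r.snapshot("scene");crop(a,"s8c",270,120,170,180,3.2)
E
```

```text
time: 10.4
tool_pos: [597.3, 2.2, 196.2]
tcp_rot: [179.6, -0.2, 100.2]
ft_force: [-3.0, 1.7, 10.7]
finger_gap: 85.4
t 10.4 pos [597.3   2.2 196.2] case [-81.  -58.5 196.2] rot [179.6  -0.2 100.2] F [-3.   1.7 10.7] gap 85.4
```

View pics/s8c.png

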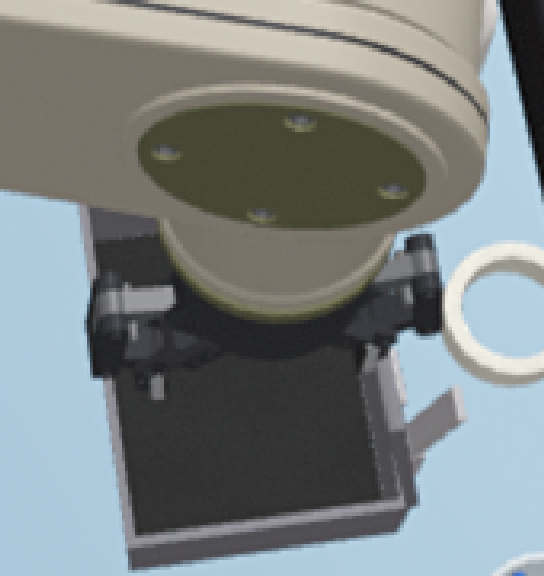

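Run:
```python
from h import *
a=r.snapshot("scene");crop(a,"s8d",365,215,50,70,8)
for th in(70,75,80,85,90):
    t=np.radians(th)
    for n_ in(4,-4): 
        X=case(-155*np.cos(t)+n_*np.sin(t),-102,64+155*np.sin(t)+n_*np.cos(t)); print(th,n_,(proj(a,X)-[365,215])*8)
print(r.sense()["wrist_torque"],r.sense()["ft_force"])
```

```text
70 4 [ 99.6 350.3]
70 -4 [ 56.2 360.4]
75 4 [174.7 334.4]
75 -4 [130.1 343.6]
80 4 [251.2 320. ]
80 -4 [205.9 328.3]
85 4 [328.  307.3]
85 -4 [282.6 314.6]
90 4 [404.4 296.5]
90 -4 [359.4 302.7]
[ 0.6 -0.1  0.1] [-2.9  2.7 10.3]
```

View pics/s8d.png

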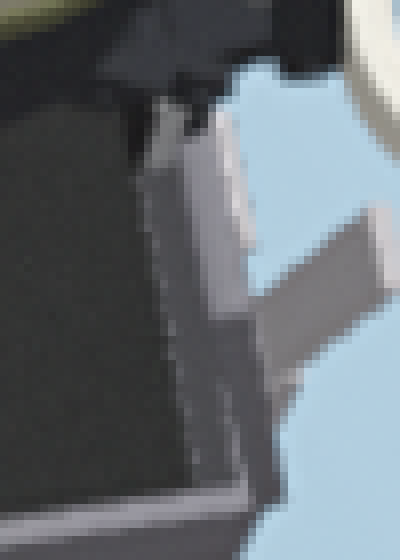

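```bash
python3 -m jog '[[0,0.001,-0.002,0,1],[0,0.004,-0.004,0,1],[0,0.008,-0.005,0,1],[0,0.013,-0.006,0,1],[0,0.018,-0.006,0,1],[0,0.023,-0.006,0,1],[0,0.027,-0.006,0,1],[0,0.03,-0.006,0,1],[0,0.031,-0.006,0,1],[0,0.031,-0.006,0,1]]'
python3 - <<'E'
from h import *
goal()
a=r.snapshot("scene");cv2.imwrite("pics/s9.png",a["pixels"][:,:,::-1])
crop(a,"s9d",365,215,50,70,8)
E
```

```text
time: 11.5
tool_pos: [627.7, 7.7, 202.3]
tcp_rot: [179.6, -0.2, 100.2]
ft_force: [-0.5, -0.5, -0.4]
finger_gap: 85.0
t 11.5 pos [627.7   7.7 202.3] case [-50.1 -58.7 202.3] rot [179.6  -0.2 100.2] F [-0.5 -0.5 -0.4] gap 85.0
```

View pics/s9.png

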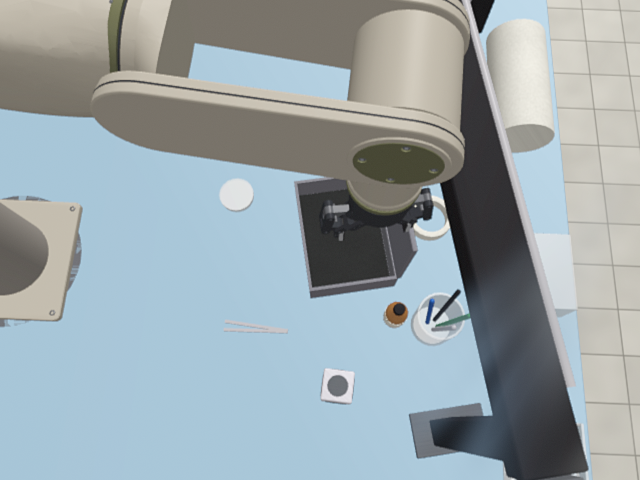

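View pics/s9d.png

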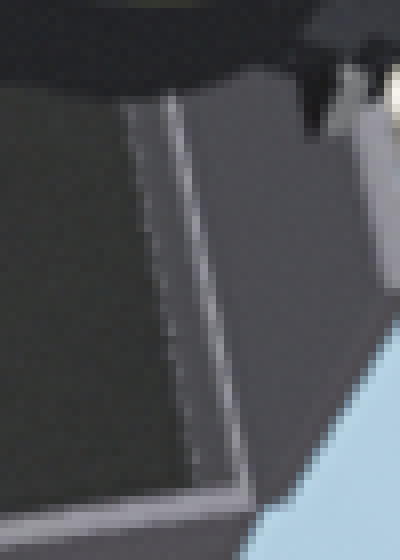

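```bash
python3 -m jog '[[0,0.002,0,0,1],[0,0.004,0,0,1],[0,0.006,0,0,1],[0,0.007,0,0,1],[0,0.007,0,0,1],[0,0.007,0,0,1],[0,0.007,0,0,1],[0,0.007,0,0,1]]'
python3 - <<'E'
from h import *
goal()
a=r.snapshot("scene");crop(a,"s10d",350,160,120,140,4)
E
```

```text
time: 12.35
tool_pos: [634.5, 8.9, 202.5]
tcp_rot: [179.6, -0.2, 100.2]
ft_force: [0.4, 0.9, 0.1]
finger_gap: 85.7
t 12.35 pos [634.5   8.9 202.5] case [-43.3 -58.7 202.5] rot [179.6  -0.2 100.2] F [0.4 0.9 0.1] gap 85.7
```

View pics/s10d.png

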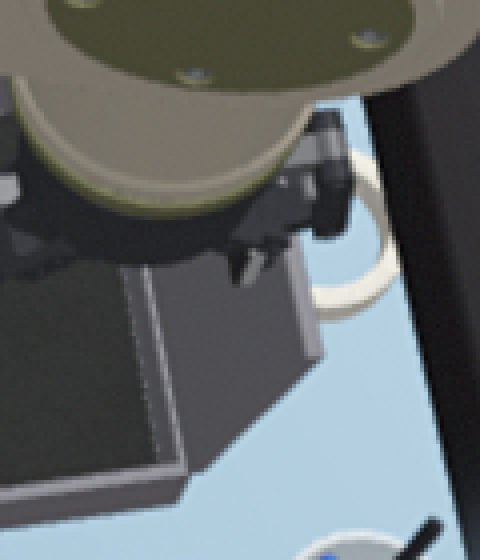

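Run:
```python
from h import *
a=r.snapshot("scene");crop(a,"s11d",350,160,120,140,4)
for pt in((302,358),(322,355)): lidang(a,350+pt[0]/4,160+pt[1]/4)
for th in(95,100,106):
    t=np.radians(th)
    for n_ in(4,-4): 
        X=case(-155*np.cos(t)+n_*np.sin(t),-102,64+155*np.sin(t)+n_*np.cos(t)); print(th,n_,(proj(a,X)-[350,160])*4)
```

```text
corner case [  17.1 -102.   225.2] ang 96.04381486133659 rad 162.14089139550097
corner case [  24.1 -102.   225.6] ang 98.47554021890262 rad 163.3632930388815
95 4 [299.7 363.8]
95 -4 [277.6 366.3]
100 4 [336.  360.4]
100 -4 [314.7 362.3]
106 4 [377.6 357.8]
106 -4 [357.4 358.9]
```

View pics/s11d.png

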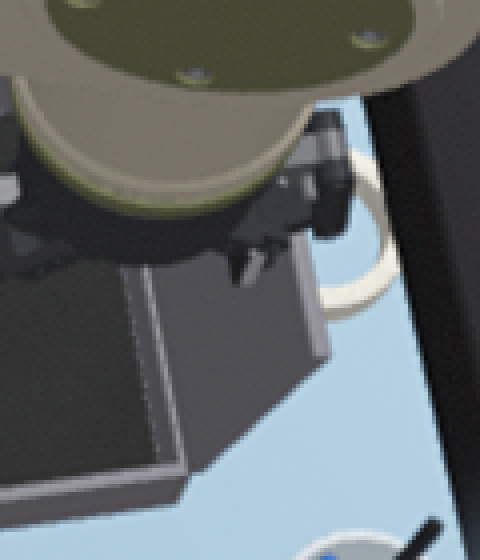

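```bash
python3 -m jog '[[0,-0.005,-0.006,0,1],[0,-0.015,-0.014,0,1],[0,-0.03,-0.022,0.06,1],[0,-0.055,-0.03,0.18,1],[0,-0.085,-0.03,0.3,1],[0,-0.11,-0.03,0.42,1],[0,-0.12,-0.03,0.54,1],[0,-0.12,-0.03,0.6,1]]'
python3 - <<'E'
from h import *
goal(((496.2,291.8,120),7.5))
a=r.snapshot("scene");cv2.imwrite("pics/s12.png",a["pixels"][:,:,::-1])
E
```

```text
time: 13.25
tool_pos: [514.9, -12.8, 232.5]
tcp_rot: [179.8, -0.4, 65.5]
ft_force: [0.2, -0.3, -0.2]
finger_gap: 85.1
t 13.25 pos [514.9 -12.8 232.5] case [-164.8  -58.3  232.5] rot [179.8  -0.4  65.5] F [ 0.2 -0.3 -0.2] gap 85.1
  shift [0.269, -0.144, 0.114] turn 1.013
```

View pics/s12.png

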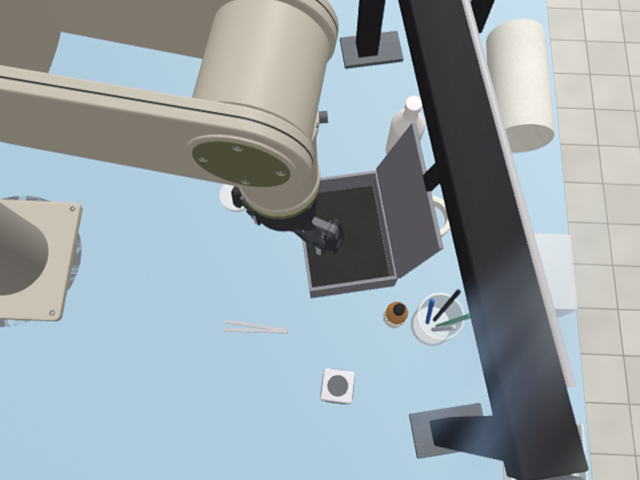

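```bash
python3 -m jog '[[0.01,-0.005,0,0.06,1],[0.03,-0.016,0.003,0.18,1],[0.06,-0.032,0.006,0.3,1],[0.095,-0.051,0.01,0.42,1],[0.13,-0.07,0.02,0.54,1],[0.165,-0.088,0.04,0.66,1],[0.2,-0.107,0.06,0.78,1],[0.23,-0.123,0.08,0.9,1],[0.252,-0.135,0.1,1.013,1],[0.265,-0.142,0.112,1.013,1],[0.269,-0.144,0.114,1.013,1],[0.269,-0.144,0.114,1.013,1],[0.269,-0.144,0.114,1.013,1]]'
python3 - <<'E'
from h import *
goal(((496.2,291.8,9),7.5))
b=r.snapshot("top");crop(b,"t13",150,200,200,150,4)
b=r.snapshot("scene");crop(b,"s13",250,60,130,150,4)
E
```

```text
time: 14.6
tool_pos: [498.2, 291.6, 121.2]
tcp_rot: [-179.8, -0.5, 7.4]
ft_force: [0.4, 0.2, 0.7]
finger_gap: 84.8
t 14.6 pos [498.2 291.6 121.2] case [-125.7  244.1  121.2] rot [-179.8   -0.5    7.4] F [0.4 0.2 0.7] gap 84.8
  shift [-0.003, 0.0, 0.112] turn -0.001
```

View pics/t13.png

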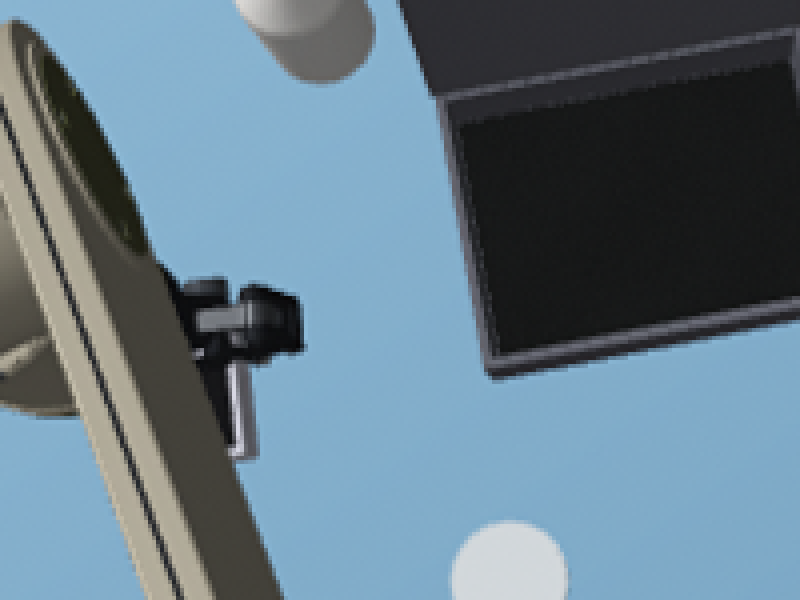

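View pics/s13.png

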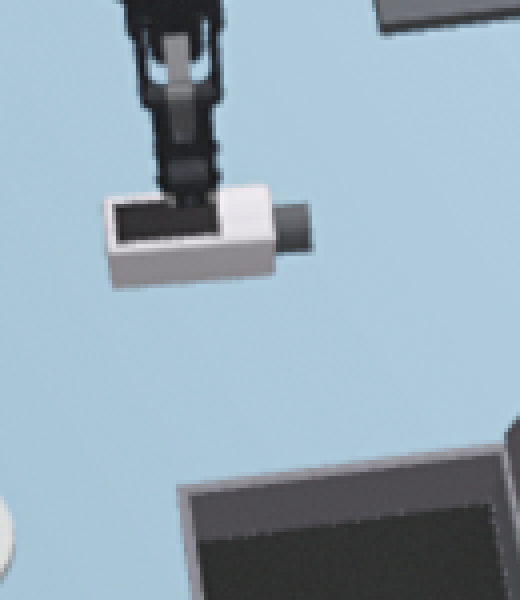

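```bash
python3 -m jog '[[-0.001,0,0.012,0,1],[-0.003,0,0.04,0,1],[-0.003,0,0.075,0,1],[-0.003,0,0.1,0,1],[-0.003,0,0.11,0,1],[-0.003,0,0.112,0,1],[-0.003,0,0.112,0,0.7],[-0.003,0,0.112,0,0.5],[-0.003,0,0.112,0,0.2],[-0.003,0,0.112,0,0.2],[-0.003,0,0.112,0,0.2],[-0.003,0,0.112,0,0.2],[-0.003,0,0.112,0,0.2]]' 50
python3 - <<'E'
from h import *
goal()
b=r.snapshot("scene");crop(b,"s14",250,60,130,150,4)
E
```

```text
time: 16.0
tool_pos: [497.5, 292.5, 10.9]
tcp_rot: [-179.7, -0.7, 7.4]
ft_force: [-0.1, 0.9, 6.1]
finger_gap: 31.4
t 16.0 pos [497.5 292.5  10.9] case [-126.3  245.1   10.9] rot [-179.7   -0.7    7.4] F [-0.1  0.9  6.1] gap 31.4
```

View pics/s14.png

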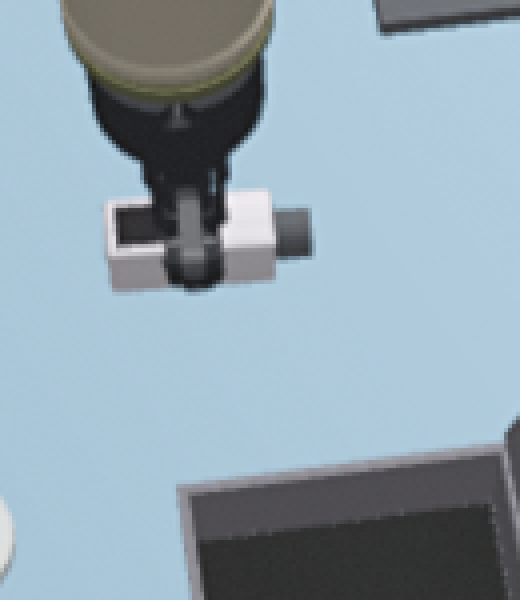

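```bash
python3 -m jog '[[0,0,-0.004,0,0.2],[0,0,-0.015,0,0.2],[0,0,-0.04,0,0.2],[0,0,-0.075,0,0.2],[0,0,-0.105,0,0.2],[0,0,-0.122,0,0.2],[0,0,-0.128,0,0.2],[0,0,-0.13,0,0.2]]'
python3 - <<'E'
from h import *
goal((case(-97,0,140),YC))
b=r.snapshot("scene");cv2.imwrite("pics/s15.png",b["pixels"][:,:,::-1])
E
```

```text
time: 16.85
tool_pos: [496.3, 291.7, 141.8]
tcp_rot: [-179.7, -0.8, 7.4]
ft_force: [0.5, 0.9, -2.1]
finger_gap: 30.8
t 16.85 pos [496.3 291.7 141.8] case [-127.6  244.5  141.8] rot [-179.7   -0.8    7.4] F [ 0.5  0.9 -2.1] gap 30.8
  shift [0.044, 0.243, 0.001] turn -0.055
```

View pics/s15.png

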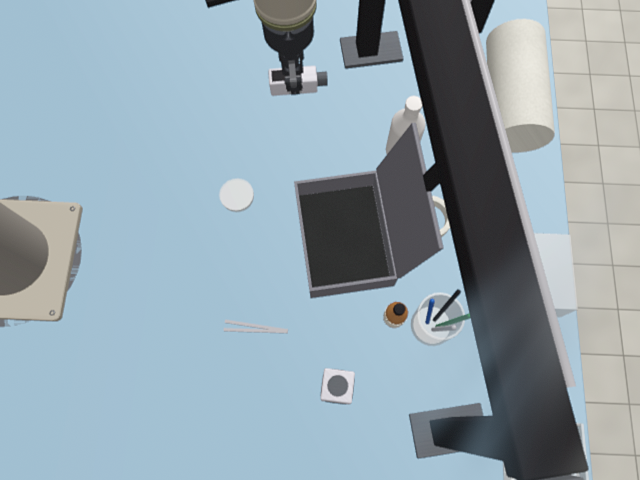

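```bash
python3 -m jog '[[0.002,0.01,0.001,-0.005,0.2],[0.005,0.03,0.001,-0.01,0.2],[0.011,0.06,0.001,-0.02,0.2],[0.018,0.1,0.001,-0.03,0.2],[0.025,0.14,0.001,-0.04,0.2],[0.032,0.18,0.001,-0.05,0.2],[0.038,0.21,0.001,-0.055,0.2],[0.042,0.232,0.001,-0.055,0.2],[0.044,0.241,0.001,-0.055,0.2],[0.044,0.243,0.001,-0.055,0.2],[0.044,0.243,0.001,-0.055,0.2],[0.044,0.243,0.001,-0.055,0.2]]'
python3 - <<'E'
from h import *
goal((case(-97,0,20),YC))
b=r.snapshot("scene");cv2.imwrite("pics/s16.png",b["pixels"][:,:,::-1])
E
```

```text
time: 18.1
tool_pos: [570.1, 57.2, 138.7]
tcp_rot: [-179.7, -0.7, 10.6]
ft_force: [0.0, -0.2, -3.2]
finger_gap: 31.3
t 18.1 pos [570.1  57.2 138.7] case [-97.7   0.5 138.7] rot [-179.7   -0.7   10.6] F [ 0.  -0.2 -3.2] gap 31.3
  shift [-0.001, 0.001, 0.119] turn 0.002
```

View pics/s16.png

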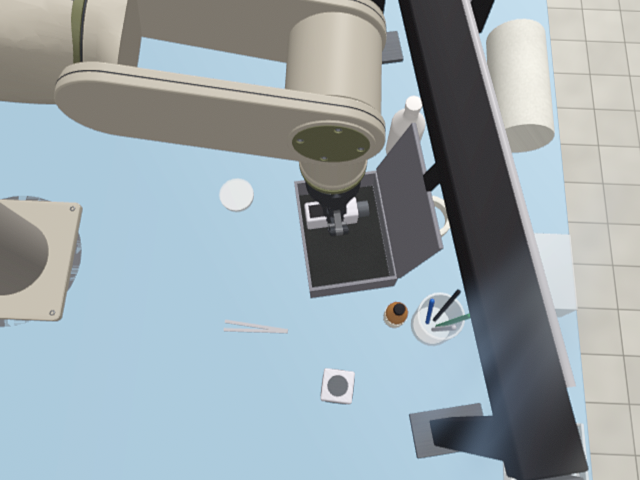

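```bash
python3 -m jog '[[0,0,0.01,0,0.2],[0,0,0.03,0,0.2],[0,0,0.06,0,0.2],[0,0,0.088,0,0.2],[0,0,0.106,0,0.2],[0,0,0.115,0,0.2],[0,0,0.118,0,0.2],[0,0,0.118,0,0.2],[0,0,0.119,0,0.2]]'
python3 -m jog '[[0,0,0.001,0,0.2],[0,0,0.002,0,0.2],[0,0,0.002,0,0.2]]'; python3 -c "
from h import *
goal()"
```

```text
time: 19.05
tool_pos: [572.8, 58.2, 21.3]
tcp_rot: [-179.7, -0.8, 10.6]
ft_force: [0.4, -1.0, -1.7]
finger_gap: 30.7
time: 19.35
tool_pos: [573.1, 58.2, 19.8]
tcp_rot: [-179.7, -0.9, 10.6]
ft_force: [-0.4, 0.3, -1.7]
finger_gap: 31.2
t 19.35 pos [573.1  58.2  19.8] case [-94.6   1.   19.8] rot [-179.7   -0.9   10.6] F [-0.4  0.3 -1.7] gap 31.2
```

```bash
python3 -m jog '[[0,0,0.001,0,0.2],[0,0,0.002,0,0.2],[0,0,0.002,0,0.2],[0,0,0.002,0,0.2]]'; python3 -m jog '[[0,0,0.001,0,0.2],[0,0,0.002,0,0.2],[0,0,0.002,0,0.2],[0,0,0.002,0,0.2]]'
```

```text
time: 19.75
tool_pos: [573.0, 58.2, 17.7]
tcp_rot: [-179.7, -0.9, 10.6]
ft_force: [-0.5, 0.0, -2.5]
finger_gap: 30.9
time: 20.15
tool_pos: [573.2, 58.3, 15.9]
tcp_rot: [-179.7, -0.9, 10.6]
ft_force: [-1.1, -0.1, 1.3]
finger_gap: 30.9
```

Contact is starting: Fz went from −2.5 N to +1.3 N. One more millimetre, then release slowly.

```bash
python3 -m jog '[[0,0,0.001,0,0.2],[0,0,0.001,0,0.2],[0,0,0.001,0,0.2]]';python3 -m jog '[[0,0,0,0,0.38],[0,0,0,0,0.42],[0,0,0,0,0.5],[0,0,0,0,0.6],[0,0,0,0,0.6],[0,0,-0.005,0,0.6],[0,0,-0.02,0,0.6],[0,0,-0.05,0,0.6],[0,0,-0.09,0,0.6],[0,0,-0.12,0,0.6],[0,0,-0.13,0,0.6],[0,0,-0.13,0,0.6]]'
python3 - <<'E'
from h import *
goal()
b=r.snapshot("scene");crop(b,"s17",280,110,180,200,3)
E
```

```text
time: 20.45
tool_pos: [573.4, 58.3, 15.8]
tcp_rot: [-179.8, -0.9, 10.6]
ft_force: [-5.2, 0.1, 10.1]
finger_gap: 31.2
time: 21.65
tool_pos: [573.3, 57.4, 149.0]
tcp_rot: [-179.8, -1.2, 10.6]
ft_force: [-0.6, -0.5, -0.2]
finger_gap: 51.0
t 21.65 pos [573.3  57.4 149. ] case [-94.6   0.1 149. ] rot [-179.8   -1.2   10.6] F [-0.6 -0.5 -0.2] gap 51.0
```

View pics/s17.png

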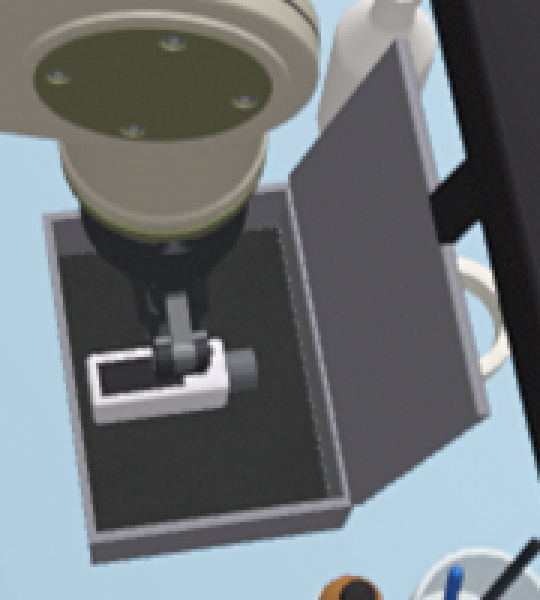

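Probe sits on the floor and the lid lies back. I'll back the arm off and check everything.

```bash
python3 -m jog '[[-0.01,0,-0.01,0,0.6],[-0.03,0.01,-0.03,0,0.6],[-0.06,0.03,-0.06,0,0.6],[-0.09,0.06,-0.08,0,0.6],[-0.11,0.1,-0.09,0,0.6],[-0.13,0.14,-0.1,0,0.6],[-0.15,0.18,-0.1,0,0.6],[-0.16,0.22,-0.1,0,0.6],[-0.16,0.25,-0.1,0,0.6],[-0.16,0.28,-0.1,0,0.6],[-0.16,0.3,-0.1,0,0.6],[-0.16,0.31,-0.1,0,0.6],[-0.16,0.31,-0.1,0,0.6],[-0.16,0.31,-0.1,0,0.6]]'
python3 - <<'E'
from h import *
goal()
a=r.snapshot("scene");b=r.snapshot("top")
cv2.imwrite("pics/s18.png",a["pixels"][:,:,::-1]);cv2.imwrite("pics/t18.png",b["pixels"][:,:,::-1])
for th in(100,104,106):
    t=np.radians(th)
    for n_ in(4,-4): 
        X=case(-155*np.cos(t)+n_*np.sin(t),-102,64+155*np.sin(t)+n_*np.cos(t)); print(th,n_,proj(a,X))
crop(a,"s18d",380,200,80,60,8)
E
```

```text
time: 23.1
tool_pos: [469.9, -276.6, 241.6]
tcp_rot: [-179.7, -0.9, 10.6]
ft_force: [0.1, 0.4, -0.8]
finger_gap: 51.3
t 23.1 pos [ 469.9 -276.6  241.6] case [-257.1 -309.4  241.6] rot [-179.7   -0.9   10.6] F [ 0.1  0.4 -0.8] gap 51.3
100 4 [434.  250.1]
100 -4 [428.7 250.6]
104 4 [441.  249.6]
104 -4 [435.9 250. ]
106 4 [444.4 249.5]
106 -4 [439.4 249.7]
```

View pics/s18.png

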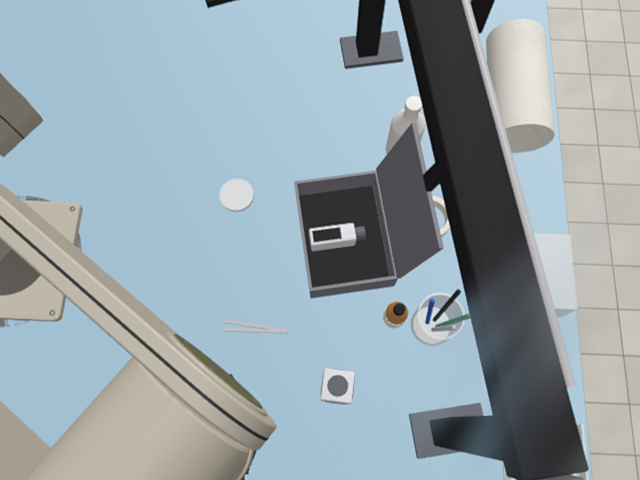

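View pics/t18.png

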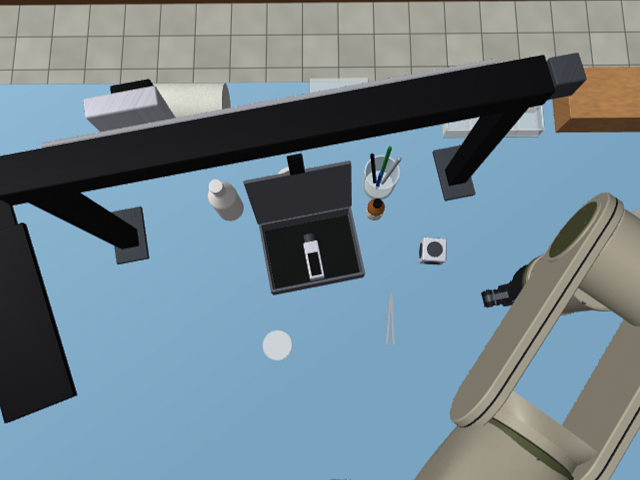

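View pics/s18d.png

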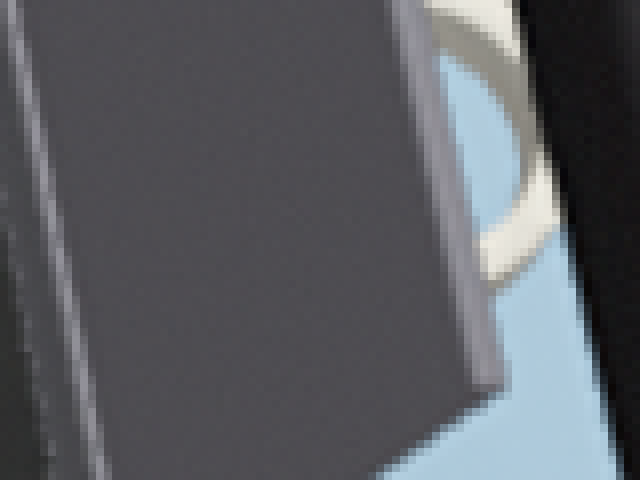

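The lid's outer corner is at about px (441,248), which matches 105–106°, so it's on its stops. The probe is upright on the case floor at (334,236), and the bystanders are at their original pixels.

```bash
python3 -c "
from bench import r
print(r.hand_in())"
```

```text
the job is handed in; nothing more can be done
None
```

The lid is back on its stops and the probe is standing base down on the case floor. I handed the job in at about 23 s of the 56 s allowed.

- **Lid:** I lifted it by the tab to about 44°. From there I let it lean on the opened fingers and pushed it past upright with one of them. The gripper stayed in front of the beam throughout. The lid then sank on to its stops by itself.
- **Probe:** I gripped it across its width and lowered it until it touched the floor (wrist force about 10 N upward at contact). I then opened the fingers slowly and backed away.
- **Last checks:** the camera puts the lid at about 105–106°. The probe is upright inside the case, and the other things look to be where they started. The arm is clear, with wrist force close to zero.
- **Small disagreements:**
  - At 60–80° the lid's edge sat in a notch on the finger and pushed the tool up with about 10 N; raising the tool cleared it.
  - The tool had drifted about 1° out of vertical by the time the probe was set down.
  - My clearance to the gantry was only estimated from the pictures (about 10 mm at the closest), not measured directly.

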